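# Cam-lock the front half of a casting mould onto its stand

### The arm

A 6-joint arm with a two-finger parallel gripper is mounted at the origin on the work surface. World frame = base frame: x ahead of the robot, y to its left, z up, the work surface at z = 0. Lengths are in mm, angles in rad, forces in N, time in s.
With the tool pointing down it reaches from about 300 to 750 mm from the base axis. Payload 8.5 kg.
Tool frame: the origin (TCP) lies on the front face of the gripper's body, between the roots of the fingers; the fingertips stand 73 mm ahead of it and the grasp point (between the pads) lies 54 mm ahead of it; z points along the fingers, y is the line along which they close (so a half turn about z gives the same grasp; the last joint's range is limited). The gripper opens to 85 mm and grips with 20 to 120 N. Pads are 22 mm wide; open, the fingers measure 114 mm over their backs; the gripper's body (76 mm by 85 mm) begins 54 mm behind the grasp point. The pads swing forward as they close: fully open they stand 13 mm farther back than shut.
Start: joints at [-1.54, 0.381, 1.297, -0, 1.464, -0.215], TCP at [133.828, -533.452, 303.922] pointing down, gripper open.
Joint ranges: [-3.11, 3.11], [-0.89, 2.33], [0.22, 2.48], [-1.42, 4.56], [0.17, 2.85], [-2.88, 2.88]. Speed limits (rad/s): [2.39, 2.39, 3.14, 3.14, 3.14, 3.14].

### API

Orientations are given as a rotation vector (axis times angle).
In Python, from bench import robot gives the robot as it stands.
- The arm moves only by the shell command python3 -m jog 'ROWS' [OPENING]. ROWS is a JSON object of lists of equal length, an entry for each row: "linear": the shift along the tool's x, y, z in mm, a list of three; "dr": the turn, a rotation vector about the tool's x, y, z in degrees, a list of three. A call has 1 to 10 rows; each row is the pose to reach, as a shift and turn from the pose commanded when the call began, along the tool's axes at that moment; what a row does not reach only later rows make up. A row lasts 1/12 s, in which the tool goes at most 41.7 mm and 7.16 degrees, less where a joint would pass 70% of its speed; a pose out of reach is approached as far as the arm can. A call with a gripper value outside its range is refused whole. OPENING is the opening, from 0 (shut) to 1 (fully open), set as the call begins (- or left out, the last holds). The fingers move at their own pace and stop on an object; the grip force is fixed at half the most. Time passes only in rows, so rows that repeat a pose let the fingers close. It gives the time, the measured TCP pose, the force, the opening and the grip force at its end, in the units of the state.
- robot.observe(): the state, without advancing time (a new reading comes with each control period).
- robot.grab_frame(name): name is "scene" or "top"; returns the picture (400x640x3 uint8, red, green, blue); there is no depth.
- robot.camera_model(name): a dict with "fovy" (degrees; the focal length in pixels is half the picture's height over the tangent of half this angle, whatever the lens; pixels are square), "cx", "cy" (the principal point, pixels), "dist" ([k1, k2, p1, p2, k3] as OpenCV has them; the pictures are not rectified), "world_from_camera" (4x4, takes a point from camera to world coordinates). Camera axes: x right, y up, looking along -z (the intrinsics and any distortion apply to the point x, -y, -z); pixel columns grow to the right and rows downward; lengths in mm; the calibration is good to about 2 mm. A picture is of the moment at which its call begins. camera_model takes no time and is no camera call.
- robot.finish_job(): hands the job in; it is judged then, once.
The state is a dict: "clock": time; "joints": joint angles; "joint_velocities": joint speeds; "tau": joint torques, N m; "eef_pos": TCP position; "ee_rot": TCP orientation; "contact_force": force on the tool from outside, world axes, zero at the start; "moment": the same for the moment, N m; "width": finger opening in mm; "gripper_force": force on a finger pad.
Only numpy, scipy, OpenCV 4.12 (cv2) and the standard library are available. Lean on these libraries where they do the work, as an engineer would, in place of code of your own. Each camera call takes 0.05 s, during which the arm holds its last target. There are 200 camera calls.

### The job

Set the front half of the plaster mould (the block with the wooden rib and the steel draw bolt) on the stand between the two low rails, with the bolt's pin inside the cam's hook, and let go of it. Then swing the cam's crank clockwise, about half a turn, until you feel it has drawn the half up snug and firm against the rubber seal; do not force it past firm, or the plaster cracks. Leave it locked and do not disturb the other things on the table.

Things in the scene. Friction and masses are not known exactly. Their poses are not given: they have to be found in the camera images.
- fronthalf: Loose front half of the mould, 0.38 kg: plaster block 70 (x) x 60 (y) x 58 (z) mm, origin at the centre of its underside. On top a wooden rib grip, 36 (x) x 20 (y) mm, 58 to 86 mm above the underside, centred at x = +2 mm: grip it across y. A steel bolt bar 12 mm wide (63 to 69 mm above the underside) sticks out over the +x face and ends in a pin pointing down.
- bolt_pin (a point): Lower end of the draw bolt's 8 mm thick pin, on the front half at x = +71.5 mm, y = 0, 51 mm above its underside.
- clamp: Fixed aluminium stand, bed 200 x 110 x 12 mm, origin on the table under the bed; +x is the way the half is drawn. The half stands on the bed, x axes alike, between two rails (inner faces at y = +-32 mm, x = -78 to -3 mm, with flared tops up to 33 mm above the table). The fixed plaster back half with its rubber seal stands beyond them, under the cam (x = 0 to 88 mm).
- load_spot (a point): On the bed, 12 mm above the table, x = -40.5 mm, y = 0 of the stand: bring the half's origin here (+-2 mm along x), from above, and its pin comes down inside the hook.
- seal_spot (a point): Foot of the rubber seal's face, x = +2 mm of the stand. The true face stands up to 3 mm nearer or farther along x from case to case and this point does not show it. The half meets it when its origin is about 35 mm behind the face. The seal gives, pushing back 8 N per mm.
- cam_axis (a point): On the cam's vertical axis, 95 mm above the table; x = +58 mm, y = 0 of the stand. A flat crank arm (16 mm wide, top at 95 mm) runs from here to the crank's post. On the sweep of the post and 25 mm either side nothing else is higher than 95 mm.
- crank_post (a point): In the middle of the crank's upright black post, 114 mm above the table: round, 16 mm thick, 95 to 130 mm above the table, 45 mm from the cam's axis. Push or grip it and swing it clockwise round the axis. At cam angle 0 it bears 2.0 rad counter-clockwise of the stand's +x, seen from above, so it sweeps round the far side, away from the front half.
- cam (a joint): Angle of the cam in rad: 0 open, growing clockwise seen from above (tightening), at most 4.3; starts at 0 to 0.35, stays where it is left. It must go on past the first touch of the seal, to an angle between 2.3 and 4.0 that differs from case to case. Slow square push on the post: 1 N free, rising from the touch of the seal to about 8.3 N (0.37 N m) when firm at 2.7 rad (17 % less per rad beyond, more before); half as much again cracks it. Let go, it backs off about 0.03.
- hook: Spiral wall on the cam disc, 5 mm thick, 60 to 72 mm above the table; origin on the cam's axis. The pin hangs between it and the stem, on the stand's -x side. It holds the pin's centre at most 30 mm - 4 mm/rad x cam angle from the axis; self-holding. Firm: hook pulls the pin with 9 to 24 N (aim at 16 N, about 0.5 rad after first touch of the seal); above 28 N the plaster cracks.
- plate: Bystander: white plate, 210 mm wide.
- jar_pink: Bystander: paint jar, 64 mm wide, 95 mm high.
- jar_brown: Bystander: paint jar, 64 mm wide, 95 mm high.
- spare_half: Bystander: half of another mould, plain plaster block 62 x 56 x 50 mm with two round nubs on top, no rib and no bolt.
- brush: Bystander: paint brush, 170 mm long.
- bisque_cup: Bystander: terracotta cup, 76 mm wide, 80 mm high.
- scraper: Bystander: steel scraper 90 x 50 mm with a wooden back.
Not all that is in view belongs to the job. Leave any green look-alike of the fronthalf alone.

How it is judged:
By the outcome, as a careful person would: the job done as asked, in the order asked, and still so for the second after the job is handed in, with the robot touching nothing.
It also fails if it takes over 72 s, if anything falls off the work surface, if the arm or the gripper's body presses on something with over 40 N, if the wrist force passes 120 N, or if a joint passes its speed limit or range.

## Working session

There is one attempt and no reset: what is moved stays moved. The work goes in short steps, Python scripts to look and compute and a shell command to move; the robot and the scene stay as the last step left them, time stands still between calls to the robot, and variables do not carry over. Pictures are saved under pics/ and viewed, at most 10 in all, crops included, and the job is handed in when it is done.

```bash
mkdir -p pics; ls; python3 - <<'E'
from bench import robot
import cv2,numpy as np
for n in("scene","top"):
    im=robot.grab_frame(n); cv2.imwrite(f"pics/{n}0.png",im[...,::-1]); m=robot.camera_model(n); print(n,m)
print(robot.observe())
E
```

```text
pics
scene {'fovy': 50.05039786621767, 'cx': 313.6233498332391, 'cy': 200.14153221397876, 'dist': array([-0.07531356,  0.        ,  0.        ,  0.        ,  0.        ]), 'world_from_camera': array([[-6.77621354e-01, -5.83580286e-01,  4.47507934e-01,
         1.19699389e+03],
       [ 7.35314350e-01, -5.27787168e-01,  4.25151164e-01,
         6.09335436e+02],
       [-1.19208927e-02,  6.17150512e-01,  7.86754814e-01,
         1.26815071e+03],
       [ 0.00000000e+00,  0.00000000e+00,  0.00000000e+00,
         1.00000000e+00]])}
top {'fovy': 46.7864183593393, 'cx': 315.04341638961074, 'cy': 202.66272481789576, 'dist': array([-0.00377784,  0.        ,  0.        ,  0.        ,  0.        ]), 'world_from_camera': array([[ 2.78612055e-02,  9.93385875e-01, -1.11392352e-01,
         3.67847558e+02],
       [-9.99583112e-01,  2.68426077e-02, -1.06337922e-02,
        -1.73535176e+01],
       [-7.57339775e-03,  1.11642184e-01,  9.93719612e-01,
         1.71597934e+03],
       [ 0.00000000e+00,  0.00000000e+00,  0.00000000e+00,
         1.00000000e+00]])}
{'clock': 0.1, 'joints': array([-1.54030055e+00,  3.81152001e-01,  1.29815010e+00, -8.05923520e-06,
        1.46359734e+00, -2.15254791e-01]), 'joint_velocities': array([-0.00019841, -0.00040569, -0.00221833, -0.00137187, -0.00036857,
        0.00019919]), 'tau': array([ 5.65095208e-03, -4.49215186e+01, -2.31652951e+01,  4.47311734e-07,
        3.67473986e-03,  2.54088803e-06]), 'eef_pos': array([ 133.82175535, -533.30460561,  303.37266251]), 'ee_rot': array([-3.11661377e+00, -3.84895205e-01, -1.76751111e-04]), 'contact_force': array([0.17528599, 0.55118416, 0.20488241]), 'moment': array([ 0.02183516, -0.00481341,  0.01114818]), 'gripper_force': 0.0, 'width': 85.33461177519459}
```

View pics/scene0.png

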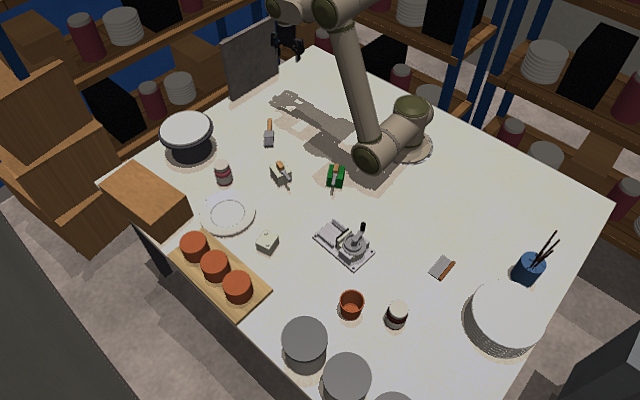

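View pics/top0.png

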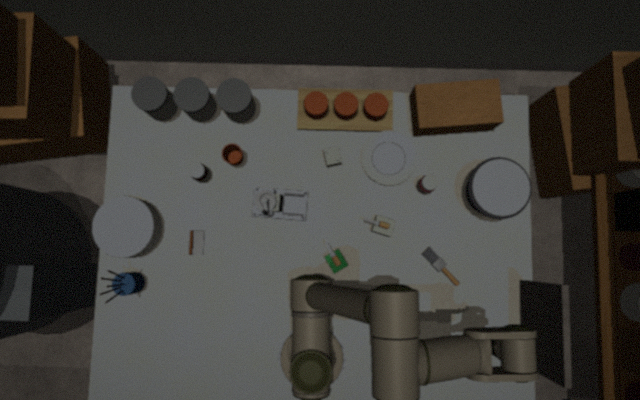

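Candidates: the white block with rib and bolt at scene (281,175) / top (383,226); the green look-alike at scene (335,176) / top (336,261); the spare half at scene (267,241) / top (333,157), which has no rib. I choose the first. The stand is at scene (345,243) / top (280,204). I'll check this with a close crop.

```bash
python3 - <<'E'
import cv2,numpy as np
s=cv2.imread("pics/scene0.png");t=cv2.imread("pics/top0.png")
f=lambda im,x,y,w,h:cv2.resize(im[y:y+h,x:x+w],(400,300),interpolation=cv2.INTER_CUBIC)
g=lambda im:np.clip(im.astype(float)*1.4,0,255).astype(np.uint8)
cv2.imwrite("pics/crop1.png",np.vstack([np.hstack([f(s,258,152,48,36),f(s,305,212,80,60)]),np.hstack([g(f(t,358,208,48,36)),g(f(t,240,177,80,60))])]))
E
```

```text
(no output)
```

View pics/crop1.png

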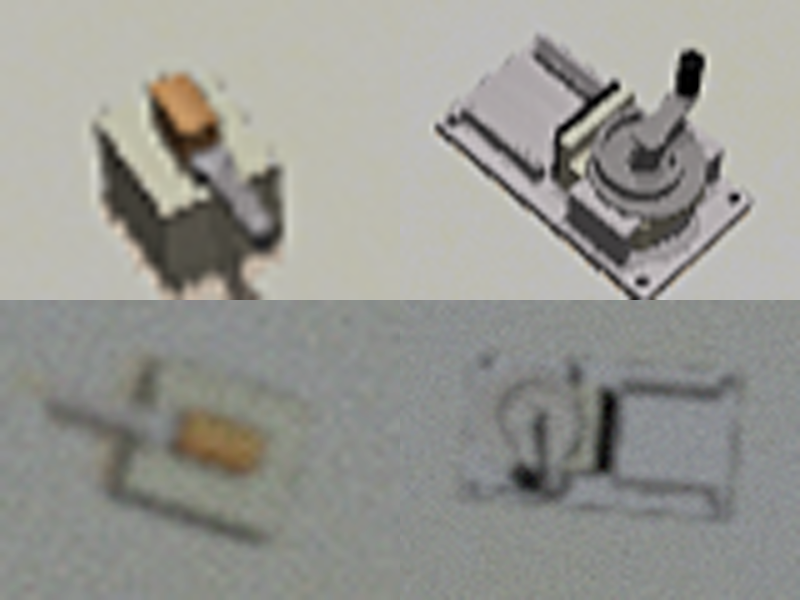

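Crops confirm the choice: white block with orange rib and steel bolt at scene (281,168) / top (383,225). The stand has its post at scene (362,227) / top (265,212), its rails on the right in the top view, and its +x pointing image-left (world +y).

```bash
cat > h.py <<'E'
import cv2,numpy as np
from bench import robot
def cam(n):
    m=robot.camera_model(n); f=200/np.tan(np.radians(m["fovy"]/2))
    return np.array([[f,0,m["cx"]],[0,f,m["cy"]],[0,0,1]]),np.array(m["dist"]),np.array(m["world_from_camera"])
def ray(n,px):
    K,d,T=cam(n); u=cv2.undistortPoints(np.array([[px]],float),K,d)[0,0]
    return T[:3,3],T[:3,:3]@np.array([u[0],-u[1],-1.])
def plane(n,px,z):
    o,r=ray(n,px); return (o+r*(z-o[2])/r[2])[:2]
def tri(a,b):
    A=[];B=[]
    for n,p in(("scene",a),("top",b)):
        o,r=ray(n,p); r=r/np.linalg.norm(r); M=np.eye(3)-np.outer(r,r); A.append(M);B.append(M@o)
    return np.linalg.solve(sum(A),sum(B))
def proj(n,P):
    K,d,T=cam(n); q=np.linalg.inv(T)@np.append(np.array(P,float),1)
    return cv2.projectPoints(np.array([[q[0],-q[1],-q[2]]]),np.zeros(3),np.zeros(3),K,d)[0][0,0]
def cen(im,mask,box):
    x,y,w,h=box; m=mask[y:y+h,x:x+w].astype(np.uint8); M=cv2.moments(m,True)
    return (M["m10"]/M["m00"]+x,M["m01"]/M["m00"]+y),int(M["m00"])
E
python3 - <<'E'
from h import *
np.set_printoptions(precision=1,suppress=True)
I={n:cv2.imread(f"pics/{n}0.png") for n in("scene","top")}
bx={"scene":(258,152,48,36),"top":(358,208,48,36)}
for n in I:
    h=cv2.cvtColor(I[n],cv2.COLOR_BGR2HSV); o=(h[...,0]>5)&(h[...,0]<25)&(h[...,1]>90)
    c,a=cen(I[n],o,bx[n]); print("rib",n,np.array(c),a,plane(n,c,86))
c=lambda x,y,X0,Y0,s,ox,oy:((x-ox+.5)/s-.5+X0,(y-oy+.5)/s-.5+Y0)
S=lambda x,y:c(x,y,305,212,5,400,0); T=lambda x,y:c(x,y,240,177,5,400,300)
s0=lambda x,y:c(x,y,258,152,400/48,0,0); t0=lambda x,y:c(x,y,358,208,400/48,0,300)
print("pin top z69: scene",plane("scene",s0(265,215),69),"top",plane("top",t0(55,410),69))
print("block top corners scene z58:",[plane("scene",s0(*p),58) for p in((95,125),(165,210),(280,170),(200,70))])
print("block top corners top z58:",[plane("top",t0(*p),58) for p in((125,480),(155,360),(305,410),(275,530))])
print("bed corners scene L,near,R,far",[plane("scene",S(*p),12) for p in((437,126),(640,292),(752,197),(540,37))])
print("holes scene",[plane("scene",S(*p),12) for p in((453,118),(642,281),(735,197))])
print("bed corners top",[plane("top",T(*p),12) for p in((744,365),(735,520),(458,500),(470,350))])
print("holes top",[plane("top",T(*p),12) for p in((487,357),(472,490))])
print("post top: scene",plane("scene",S(692,58),130),"top",plane("top",T(523,478),130))
print("axis95 scene",plane("scene",S(645,157),95),"top",plane("top",T(540,415),95))
E
```

```text
rib scene [279.7 165.4] 52 [ 488.  -236.4]
rib top [383.6 224.7] 39 [ 479.1 -243.8]
pin top z69: scene [ 496.3 -178.5] top [ 492.3 -176.7]
block top corners scene z58: [array([ 503.2, -282.7]), array([ 518. , -221.4]), array([ 465.9, -199.8]), array([ 446.3, -271.5])]
block top corners top z58: [array([ 463.8, -208.3]), array([ 515.9, -220.5]), array([ 496. , -285.3]), array([ 444.1, -272.9])]
bed corners scene L,near,R,far [array([606. ,  36.7]), array([612. , 225.2]), array([504.2, 235.2]), array([500.1,  39.7])]
holes scene [array([593.6,  40.4]), array([604.7, 220.9]), array([512. , 226.6])]
bed corners top [array([607.1,  27. ]), array([491.4,  30.2]), array([500.6, 235.6]), array([612.9, 231.5])]
holes top [array([608. , 218.6]), array([508.3, 225.6])]
post top: scene [512.1 177.2] top [507.8 173.9]
axis95 scene [572.4 190.2] top [555.9 167.9]
```

```bash
cat >> h.py <<'E'
from scipy.spatial.transform import Rotation as R
def go(xyz,tilt_y_deg,cmd=None):
    """pointing-down pose with tool y at world bearing (deg, mod 180); prints shift & turn in tool axes"""
    s=robot.observe(); Rt=R.from_rotvec(s["ee_rot"]); p=s["eef_pos"]
    y0=Rt.as_matrix()[:,1]; b0=np.degrees(np.arctan2(y0[1],y0[0]))
    dlt=(tilt_y_deg-b0+90)%180-90
    D=(R.from_rotvec([0,0,np.radians(tilt_y_deg)]).as_matrix())
    y=D[:,0]; z=np.array([0,0,-1.]); x=np.cross(y,z); 
    best=min((np.linalg.norm((Rt.inv()*R.from_matrix(np.c_[sg*x,sg*y,z])).as_rotvec(True)),sg) for sg in(1,-1))
    dr=(Rt.inv()*R.from_matrix(np.c_[best[1]*x,best[1]*y,z])).as_rotvec(True)
    print("bearing y",b0.round(1),"lin",Rt.inv().apply(np.array(xyz)-p).round(1),"dr",dr.round(1),"j",s["joints"].round(2))
E
python3 -c "
from h import *
go((482,-243,220),165.5)"
```

```text
bearing y -75.9 lin [ 408.3 -196.8   83.7] dr [ -0.1  -0.1 -61.4] j [-1.54  0.38  1.3  -0.    1.46 -0.22]
```

```bash
python3 -m jog '{"linear":[[40,-20,5],[80,-39,10],[120,-58,16],[160,-77,24],[200,-96,32],[240,-115,40],[280,-135,50],[320,-154,60],[350,-169,70],[370,-178,80]],"dr":[[0,0,-6],[0,0,-13],[0,0,-20],[0,0,-27],[0,0,-34],[0,0,-41],[0,0,-48],[0,0,-55],[0,0,-61],[0,0,-61]]}' 1
python3 -c "
from h import *
go((482,-243,220),165.5)"
```

```text
clock: 0.93
eef_pos: [448.8, -270.7, 224.8]
ee_rot: [2.485, 1.921, 0.0]
contact_force: [0.3, -1.5, 0.8]
width: 85.6
gripper_force: 0.0
bearing y -14.6 lin [35.1 25.1  4.8] dr [ 0.   0.  -0.1] j [-0.77  0.41  1.5   0.    1.23 -0.51]
```

```bash
python3 -m jog '{"linear":[[30,21,0],[38,27,5],[38,27,5],[38,27,5]],"dr":[[0,0,0],[0,0,0],[0,0,0],[0,0,0]]}' 1
python3 - <<'E'
from h import *
go((482,-243,137),165.5)
out=[]
for n in("scene","top"):
    im=robot.grab_frame(n)[...,::-1]; cv2.imwrite(f"pics/{n}1.png",im)
    p=proj(n,(482,-243,86)).astype(int); c=im[p[1]-25:p[1]+25,p[0]-25:p[0]+25]
    out.append(cv2.resize(c,(400,400),interpolation=cv2.INTER_CUBIC))
cv2.imwrite("pics/c2.png",np.hstack(out))
E
```

```text
clock: 1.27
eef_pos: [483.1, -242.6, 219.4]
ee_rot: [-2.489, -1.915, 0.001]
contact_force: [0.2, -1.1, 0.4]
width: 85.5
gripper_force: 0.0
bearing y -14.9 lin [-0.7 -0.8 82.4] dr [-0.1 -0.  -0.4] j [-0.68  0.44  1.46 -0.    1.24 -0.42]
```

View pics/c2.png

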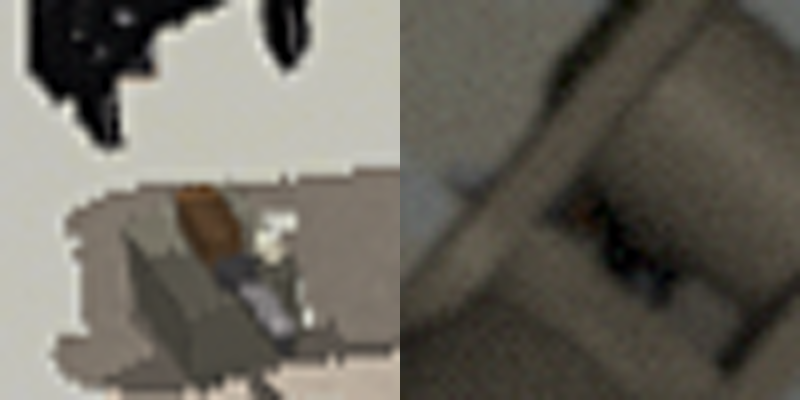

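The scene view shows the fingers straddling the rib, on either side of scene (281,165). The top view is covered by the arm. Descend and grip.

```bash
python3 -m jog '{"linear":[[0,0,35],[0,0,65],[0,0,80],[0,0,83],[0,0,83],[0,0,83]],"dr":[[0,0,0],[0,0,0],[0,0,0],[0,0,0],[0,0,0],[0,0,0]]}' 1
python3 -m jog '{"linear":[[0,0,0],[0,0,0],[0,0,0],[0,0,0],[0,0,0],[0,0,0],[0,0,0],[0,0,0],[0,0,0],[0,0,0]],"dr":[[0,0,0],[0,0,0],[0,0,0],[0,0,0],[0,0,0],[0,0,0],[0,0,0],[0,0,0],[0,0,0],[0,0,0]]}' 0
```

```text
clock: 1.87
eef_pos: [483.3, -243.6, 138.0]
ee_rot: [2.491, 1.912, 0.001]
contact_force: [-0.6, -0.5, 0.0]
width: 85.1
gripper_force: 0.0
clock: 2.7
eef_pos: [483.3, -242.5, 137.1]
ee_rot: [2.491, 1.914, 0.0]
contact_force: [-0.8, 1.7, 6.3]
width: 18.6
gripper_force: 63.3
```

```bash
python3 -m jog '{"linear":[[0,0,-10],[0,0,-30],[0,0,-60],[0,0,-90],[0,0,-110],[0,0,-110],[0,0,-110]],"dr":[[0,0,0],[0,0,0],[0,0,0],[0,0,0],[0,0,0],[0,0,0],[0,0,0]]}'
python3 -c "
from h import *
go((553.3,94,245),178.2)"
```

```text
clock: 3.28
eef_pos: [483.2, -242.5, 246.9]
ee_rot: [2.491, 1.914, 0.0]
contact_force: [-0.4, 0.2, -5.6]
width: 19.0
gripper_force: 62.3
bearing y -14.9 lin [343.2 -18.9   1.8] dr [  0.    0.  -13.1] j [-0.68  0.41  1.42  0.    1.31 -0.42]
```

```bash
python3 -m jog '{"linear":[[25,-1,0],[60,-3,0],[98,-5,0],[136,-7,0],[174,-9,0],[212,-11,0],[250,-13,0],[286,-15,0],[316,-17,0],[330,-18,0]],"dr":[[0,0,-1],[0,0,-2],[0,0,-4],[0,0,-5],[0,0,-7],[0,0,-8],[0,0,-10],[0,0,-12],[0,0,-13],[0,0,-13]]}'
python3 -m jog '{"linear":[[10,0,1],[10,0,1],[10,0,1],[10,0,1]],"dr":[[0,0,0],[0,0,0],[0,0,0],[0,0,0]]}'
python3 - <<'E'
from h import *
go((553.3,94,245),178.2)
out=[]
for n in("scene","top"):
    im=robot.grab_frame(n)[...,::-1]; cv2.imwrite(f"pics/{n}2.png",im)
    p=proj(n,(554,120,70)).astype(int); x0,y0=p[0]-32,p[1]-40; print(n,x0,y0)
    c=im[y0:y0+64,x0:x0+64]
    out.append(cv2.resize(c,(400,400),interpolation=cv2.INTER_CUBIC))
cv2.imwrite("pics/c3.png",np.clip(np.hstack(out).astype(float)*1.3,0,255).astype(np.uint8))
E
```

```text
clock: 4.12
eef_pos: [550.3, 84.4, 244.4]
ee_rot: [-2.251, -2.186, 0.004]
contact_force: [0.2, -0.6, -3.4]
width: 18.9
gripper_force: 62.3
clock: 4.45
eef_pos: [551.0, 89.8, 245.2]
ee_rot: [-2.259, -2.182, 0.002]
contact_force: [-0.5, 0.1, -4.8]
width: 18.6
gripper_force: 62.3
bearing y -2.0 lin [4.3 2.1 0.2] dr [-0.1  0.  -0.2] j [-0.05  0.44  1.37 -0.    1.33 -0.02]
scene 308 191
top 249 161
```

View pics/c3.png

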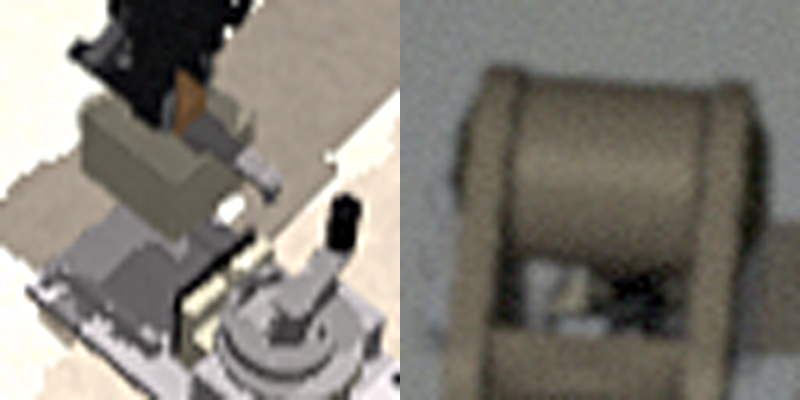

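The half hangs level above the bed: near corner at scene (337,229), pin tip at scene (352,222), post at scene (363,224). The top view is blocked by the arm. I need one sharper look at the stand to fix its origin along x.

```bash
python3 - <<'E'
import cv2,numpy as np
s=cv2.imread("pics/scene0.png");t=cv2.imread("pics/top0.png")
a=cv2.resize(s[214:275,308:380],None,fx=6,fy=9.8,interpolation=cv2.INTER_LANCZOS4)
a=cv2.resize(s[214:274,308:380],(432,360),interpolation=cv2.INTER_CUBIC)
b=cv2.resize(t[184:224,248:314],(528,320),interpolation=cv2.INTER_CUBIC)
b=cv2.normalize(b,None,0,255,cv2.NORM_MINMAX)
a=cv2.resize(s[214:274,308:380],(336,280),interpolation=cv2.INTER_CUBIC)
b=cv2.resize(b,(528,320))
c=np.zeros((600,528,3),np.uint8); c[:280,:336]=a; c[280:]=b
for x in range(0,528,80): cv2.line(c,(x,280),(x,286),(0,0,255)); cv2.putText(c,str(248+x//8),(x,296),0,.35,(0,0,255))
cv2.imwrite("pics/c4.png",c)
E
```

```text
(no output)
```

View pics/c4.png

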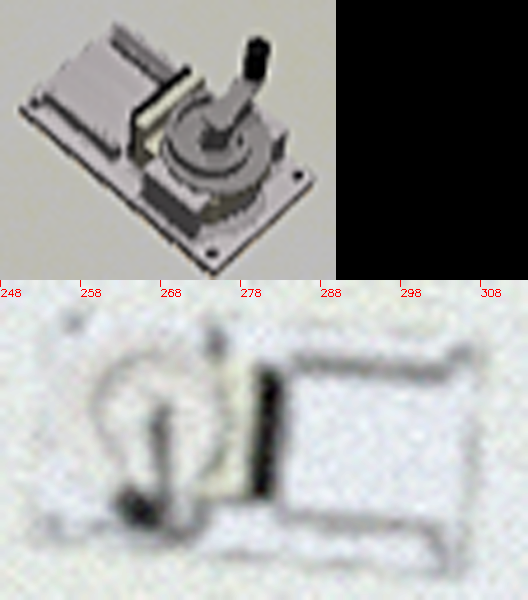

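Scene part (×4.67): rail ends at (45,95) and (120,156), disc centre at (218,147), hub at (214,133). Top part (×8): disc centre at (162,415), rail ends at x≈293 and 466, black seal at x 255–278, post at (135,508).

```bash
python3 - <<'E'
from h import *
np.set_printoptions(precision=1,suppress=True)
S=lambda x,y:((x+.5)/4.667-.5+308,(y+.5)/4.667-.5+214)
T=lambda x,y:((x+.5)/8-.5+248,(y-280+.5)/8-.5+184)
o={"scene":np.array([555.6,134.2]),"top":np.array([553,131.])}
a=np.radians(88.2);M=np.array([[np.cos(a),np.sin(a)],[-np.sin(a),np.cos(a)]])
def q(l,n,p,z): print(l,n,M@(plane(n,p,z)-o[n]))
for z in(60,72): q(f"disc{z} (58,0)","scene",S(218,147),z);q(f"disc{z}","top",T(162,415),z)
q("hub95","scene",S(214,133),95)
q("armstart95","top",T(162,408),95)
for z in(20,33):
  q(f"rail z{z} -78","scene",S(45,95),z);q("rail -3","scene",S(120,156),z)
  q("rail -78 ","top",T(466,355),z);q("rail -3","top",T(293,360),z);q("rail2 -3","top",T(280,515),z)
for z in (12,60):
  q(f"seal z{z}","top",T(278,430),z)
q("sealtopscene","scene",S(185,70),70);q("sealfoot","scene",S(133,155),12)
q("post130","scene",S(258,42),130);q("post130","top",T(135,505),130);
q("bed L","scene",S(20,105),12);q("bed near","scene",S(212,268),12);q("R","scene",S(315,178),12);q("far","scene",S(115,25),12)
# held half now, z offset 108
C=lambda x,y:((x+.5)/6.25-.5+308,(y+.5)/6.25-.5+191)
q("near bottom corner","scene",C(180,240),108);q("near top","scene",C(180,187),166);q("left top","scene",C(82,112),166);q("right top","scene",C(252,148),166);q("pin","scene",C(272,196),161)
print("tcp stand coords(mean)",M@(np.array([551,89.8])-np.array([554.5,132.5])))
E
```

```text
disc60 (58,0) scene [50.6 -1.4]
disc60 top [40.1 -2.7]
disc72 (58,0) scene [55.  -7.6]
disc72 top [38.7 -1.4]
hub95 scene [ 53.9 -12.8]
armstart95 top [36.2 -1.9]
rail z20 -78 scene [-87.3 -36. ]
rail -3 scene [-10.6 -36.2]
rail -78  top [-93.7 -43.2]
rail -3 top [-13.9 -36.2]
rail2 -3 top [-12.8  36. ]
rail z33 -78 scene [-81.2 -42.1]
rail -3 scene [ -5.3 -42.4]
rail -78  top [-94.2 -41.5]
rail -3 top [-15.  -34.6]
rail2 -3 top [-13.9  37.1]
seal z12 top [-8.5 -4.2]
seal z60 top [-12.6   1. ]
sealtopscene scene [-6.1 26.3]
sealfoot scene [ -7.5 -25.2]
post130 scene [39.8 46.3]
post130 top [40.8 44.7]
bed L scene [-98.2 -51.7]
bed near scene [ 96.3 -55.4]
R scene [101.5  52.5]
far scene [-97.2  51.7]
near bottom corner scene [-14.8 -20.2]
near top scene [-11.2 -26.7]
left top scene [-79.6 -26.9]
right top scene [-1.2 16.7]
pin scene [23.8  4.2]
tcp stand coords(mean) [-42.8   2.2]
```

The rails, seal and post all put the stand's origin about 10 mm behind the bed's centre, so the load TCP is about (553.6, 85.1), bearing 178.2.

```bash
python3 -m jog '{"linear":[[-2,1,15],[-4,2.5,35],[-4.7,2.5,55],[-4.7,2.5,66],[-4.7,2.5,68],[-4.7,2.5,68],[-4.7,2.5,68]],"dr":[[0,0,0],[0,0,0],[0,0,0],[0,0,0],[0,0,0],[0,0,0],[0,0,0]]}'
python3 - <<'E'
from h import *
go((553.6,85.1,177),178.2)
im=robot.grab_frame("scene")[...,::-1]; cv2.imwrite("pics/scene3.png",im)
cv2.imwrite("pics/c5.png",cv2.resize(im[205:265,310:380],(700,600),interpolation=cv2.INTER_CUBIC))
E
```

```text
clock: 5.13
eef_pos: [554.0, 85.7, 178.7]
ee_rot: [2.258, 2.182, 0.002]
contact_force: [0.7, 0.4, -4.3]
width: 18.6
gripper_force: 62.1
bearing y -2.0 lin [-0.6 -0.3  1.7] dr [ 0.1  0.  -0.2] j [-0.06  0.52  1.46  0.    1.16 -0.02]
```

View pics/c5.png

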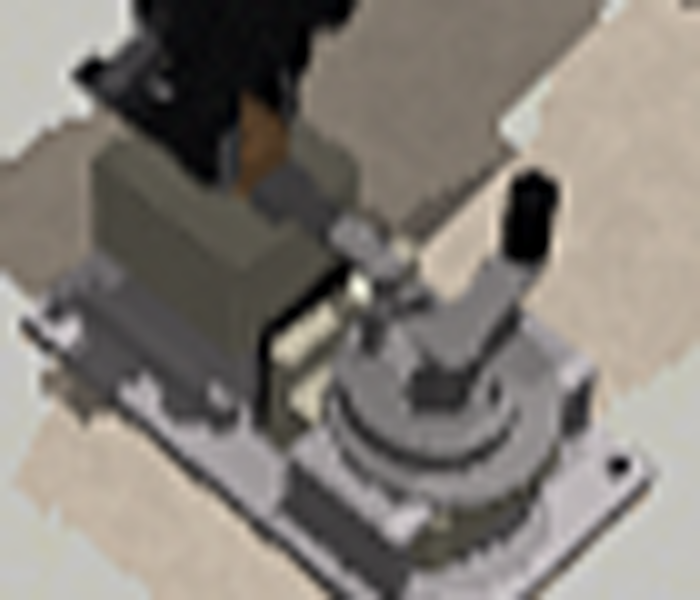

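```bash
python3 - <<'E'
from h import *
np.set_printoptions(precision=1,suppress=True)
C=lambda x,y:((x+.5)/10-.5+310,(y+.5)/10-.5+205)
a=np.radians(88.2);M=np.array([[np.cos(a),np.sin(a)],[-np.sin(a),np.cos(a)]])
def q(l,p,z): print(l,M@(plane("scene",C(*p),z)-np.array([555.6,134.2])))
q("axis95",(453,352),95);q("post95",(524,250),95);q("post130",(535,185),130)
for z in(60,72):q(f"disc{z}",(447,393),z)
q("pinbottom",(413,305),92);q("barend top",(405,255),111);q("near bottom",(245,385),41);q("near top",(240,280),99)
q("left top",(95,180),99);q("right top",(355,190),99)
E
```

```text
axis95 [51.2 -2.9]
post95 [41.8 43.5]
post130 [41.4 45.4]
disc60 [47.2  2.2]
disc72 [51.6 -4.1]
pinbottom [28.6  3.4]
barend top [21.4  6. ]
near bottom [-11.  -32.9]
near top [-15.9 -32.3]
left top [-77.8 -36.5]
right top [-12.8  20.6]
```

Pin tip at crop (413,305), about 25 mm behind the axis at (453,352) and clear over the hook, with the block over the rails. Lower gently.

```bash
python3 -m jog '{"linear":[[-0.7,0,5],[-0.7,0,10],[-0.7,0,14],[-0.7,0,16],[-0.7,0,16]],"dr":[[0,0,0],[0,0,0],[0,0,0],[0,0,0],[0,0,0]]}'
python3 -m jog '{"linear":[[0,0,2],[0,0,4],[0,0,5],[0,0,5]],"dr":[[0,0,0],[0,0,0],[0,0,0],[0,0,0]]}'
```

```text
clock: 5.6
eef_pos: [553.3, 85.5, 161.2]
ee_rot: [-2.258, -2.183, 0.001]
contact_force: [-0.3, -0.7, -4.9]
width: 18.6
gripper_force: 62.3
clock: 5.93
eef_pos: [553.5, 85.6, 156.6]
ee_rot: [-2.258, -2.184, -0.0]
contact_force: [0.3, 1.7, -5.9]
width: 18.9
gripper_force: 62.3
```

```bash
python3 -m jog '{"linear":[[0,0,2],[0,0,3],[0,0,3],[0,0,3]],"dr":[[0,0,0],[0,0,0],[0,0,0],[0,0,0]]}'
python3 -m jog '{"linear":[[0,0,1],[0,0,2],[0,0,3],[0,0,3]],"dr":[[0,0,0],[0,0,0],[0,0,0],[0,0,0]]}'
```

```text
clock: 6.27
eef_pos: [553.5, 85.7, 153.7]
ee_rot: [-2.258, -2.184, -0.0]
contact_force: [-0.2, 3.8, -4.3]
width: 18.8
gripper_force: 62.3
clock: 6.6
eef_pos: [553.5, 85.6, 150.7]
ee_rot: [-2.258, -2.184, -0.001]
contact_force: [-0.2, 4.3, -3.6]
width: 18.7
gripper_force: 62.4
```

```bash
python3 -m jog '{"linear":[[0,0,0.7],[0,0,1.3],[0,0,1.3],[0,0,1.3]],"dr":[[0,0,0],[0,0,0],[0,0,0],[0,0,0]]}'
```

```text
clock: 6.93
eef_pos: [553.5, 85.6, 149.5]
ee_rot: [-2.258, -2.184, -0.0]
contact_force: [0.1, 5.2, -2.7]
width: 18.7
gripper_force: 62.5
```

Force of +5 N toward the cam: the pin is touching the hook's inner wall. Ease forward 2 mm, then finish lowering.

```bash
python3 -m jog '{"linear":[[0.7,0,0],[1.4,0,0],[2,0,0],[2,0,0]],"dr":[[0,0,0],[0,0,0],[0,0,0],[0,0,0]]}'
python3 -m jog '{"linear":[[0,0,0.5],[0,0,1],[0,0,1],[0,0,1]],"dr":[[0,0,0],[0,0,0],[0,0,0],[0,0,0]]}'
```

```text
clock: 7.27
eef_pos: [553.6, 87.1, 149.4]
ee_rot: [2.258, 2.184, -0.001]
contact_force: [-0.4, 0.6, -4.7]
width: 18.6
gripper_force: 62.3
clock: 7.6
eef_pos: [553.7, 87.3, 149.1]
ee_rot: [2.258, 2.183, 0.001]
contact_force: [-2.6, -1.2, 4.1]
width: 18.6
gripper_force: 63.5
```

```bash
python3 -m jog '{"linear":[[0,0,0],[0,0,0],[0,0,0],[0,0,0],[0,0,0],[0,0,0]],"dr":[[0,0,0],[0,0,0],[0,0,0],[0,0,0],[0,0,0],[0,0,0]]}' 0.6
python3 -m jog '{"linear":[[0,0,-15],[0,0,-50],[0,0,-90],[0,0,-100],[0,0,-100]],"dr":[[0,0,0],[0,0,0],[0,0,0],[0,0,0],[0,0,0]]}'
python3 - <<'E'
from h import *
im=robot.grab_frame("scene")[...,::-1]; cv2.imwrite("pics/scene4.png",im)
cv2.imwrite("pics/c6.png",cv2.resize(im[205:265,310:380],(700,600),interpolation=cv2.INTER_CUBIC))
print(robot.observe()["joints"].round(3))
E
```

```text
clock: 8.1
eef_pos: [553.6, 87.4, 148.5]
ee_rot: [-2.258, -2.184, -0.0]
contact_force: [0.2, 0.2, -0.7]
width: 50.8
gripper_force: 0.0
clock: 8.52
eef_pos: [554.4, 87.5, 251.9]
ee_rot: [2.254, 2.181, 0.007]
contact_force: [0.6, -0.1, -1.0]
width: 51.4
gripper_force: 0.0
[-0.054  0.443  1.361  0.     1.336 -0.021]
```

View pics/c6.png

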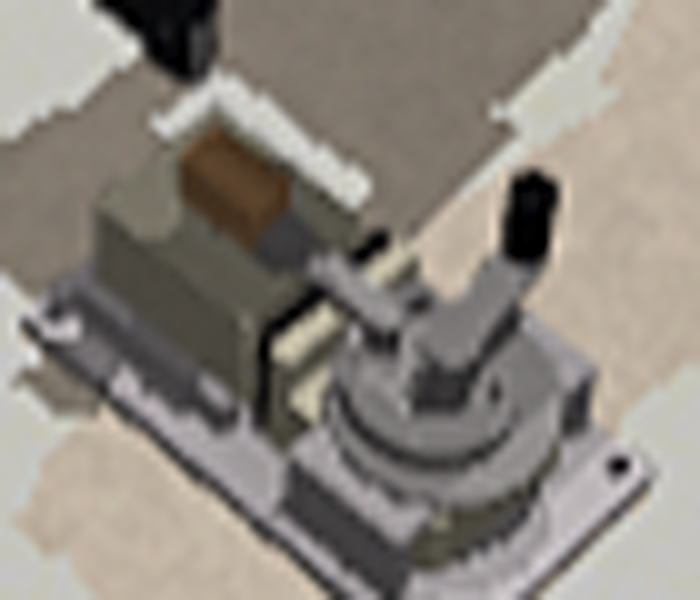

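The half sits flat between the rails at crop (210,270), and the bolt's end drops inside the hook beside the stem at (390,330). Post at (530,215). Next: turn the tool so the pads close along the tangent and cage the post.

```bash
python3 -m jog '{"linear":[[8,4,0],[18,9,0],[30,14,0],[42,20,0],[54,26,0],[64,31,0],[74,35,0],[80,38,0],[84,40,0],[84,40,0]],"dr":[[0,0,-7],[0,0,-14],[0,0,-21],[0,0,-28],[0,0,-35],[0,0,-42],[0,0,-49],[0,0,-56],[0,0,-63],[0,0,-70]]}' 0.42
python3 -m jog '{"linear":[[0,0,0],[0,0,0],[0,0,0],[0,0,0],[0,0,0],[0,0,0]],"dr":[[0,0,-7],[0,0,-14],[0,0,-21],[0,0,-28],[0,0,-31],[0,0,-31]]}'
python3 -c "
from h import *
go((510.8,174.9,176),98.9)"
```

```text
clock: 9.4
eef_pos: [596.2, 170.8, 246.1]
ee_rot: [-0.586, -3.083, 0.001]
contact_force: [-0.0, -0.2, -0.6]
width: 35.8
gripper_force: 0.0
clock: 9.9
eef_pos: [596.0, 170.0, 246.5]
ee_rot: [0.251, -3.128, -0.0]
contact_force: [-0.3, -0.2, -0.2]
width: 35.8
gripper_force: 0.0
bearing y 99.2 lin [83.1 18.4 70.7] dr [ 0.  -0.2  0.3] j [ 0.09  0.55  1.18  0.    1.41 -1.64]
```

```bash
python3 -m jog '{"linear":[[30,6,0],[60,13,0],[80,18,0],[83,18.4,0],[83,18.4,0],[83,18.4,0]],"dr":[[0,0,0],[0,0,0],[0,0,0],[0,0,0],[0,0,0],[0,0,0]]}'
python3 - <<'E'
from h import *
go((510.8,174.9,176),98.9)
im=robot.grab_frame("scene")[...,::-1]
cv2.imwrite("pics/c7.png",cv2.resize(im[180:260,315:395],(600,600),interpolation=cv2.INTER_CUBIC))
E
```

```text
clock: 10.4
eef_pos: [512.1, 175.0, 248.1]
ee_rot: [0.247, -3.132, 0.0]
contact_force: [-0.3, -0.6, -0.2]
width: 35.8
gripper_force: 0.0
bearing y 99.0 lin [ 1.3  0.1 72.1] dr [-0.  -0.   0.1] j [ 0.11  0.41  1.42 -0.    1.31 -1.62]
```

View pics/c7.png

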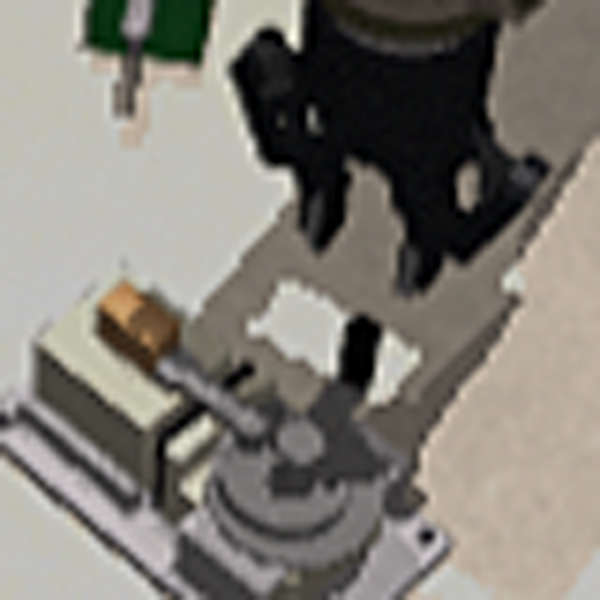

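The fingertips at crop (320,240) and (410,280) straddle the post at (362,330). Descend with force check.

```bash
python3 -m jog '{"linear":[[1,0,25],[1,0,45],[1,0,52],[1,0,55],[1,0,55]],"dr":[[0,0,0],[0,0,0],[0,0,0],[0,0,0],[0,0,0]]}'
python3 -m jog '{"linear":[[0,0,8],[0,0,15],[0,0,18],[0,0,18]],"dr":[[0,0,0],[0,0,0],[0,0,0],[0,0,0]]}'
```

```text
clock: 10.87
eef_pos: [511.1, 174.8, 193.2]
ee_rot: [0.248, -3.131, 0.0]
contact_force: [-0.4, 0.3, -0.2]
width: 36.1
gripper_force: 0.0
clock: 11.2
eef_pos: [510.3, 174.9, 174.9]
ee_rot: [0.249, -3.131, 0.0]
contact_force: [0.4, 0.7, -0.5]
width: 35.9
gripper_force: 0.0
```

```bash
python3 -m jog '{"linear":[[0,0,0],[0,0,0],[0,0,0],[0,0,0]],"dr":[[0,0,0],[0,0,0],[0,0,0],[0,0,0]]}' 0.27
python3 -m jog '{"linear":[[-0.1,3.1,0],[-0.4,6.3,0],[-1,9.4,0],[-1.7,12.4,0],[-2.7,15.4,0],[-3.9,18.3,0],[-5.3,21.1,0],[-6.8,23.8,0],[-8.6,26.5,0],[-10.5,28.9,0]],"dr":[[0,0,4],[0,0,8],[0,0,12],[0,0,16],[0,0,20],[0,0,24],[0,0,28],[0,0,32],[0,0,36],[0,0,40]]}'
python3 -c "
from h import *
s=robot.observe();M=R.from_rotvec(s['ee_rot']).as_matrix();print('F tool',M.T@s['contact_force'],s['joints'].round(2)); v=s['eef_pos'][:2]-[556.3,182.2];print(np.linalg.norm(v),np.degrees(np.arctan2(v[1],v[0])),np.degrees(np.arctan2(M[1,0],M[0,0])))"
```

```text
clock: 11.53
eef_pos: [510.6, 175.0, 175.8]
ee_rot: [-0.249, 3.131, 0.0]
contact_force: [0.2, 0.1, -0.0]
width: 23.3
gripper_force: 0.0
clock: 12.37
eef_pos: [516.3, 205.1, 175.7]
ee_rot: [0.843, 3.026, -0.001]
contact_force: [-0.1, -1.0, 1.2]
width: 23.5
gripper_force: 0.8
F tool [-0.40763407 -0.88364563 -1.17706747] [ 0.17  0.52  1.48 -0.    1.15 -0.86]
46.083618260238026 150.1891716962206 148.88588085437442
```

```bash
cat > st.py <<'E'
from h import *
F=[]
s=robot.observe();M=R.from_rotvec(s['ee_rot']).as_matrix();v=s['eef_pos'][:2]-[556.3,182.2]
b=np.degrees(np.arctan2(M[1,0],M[0,0]))
f=M.T@s['contact_force']
print('Ftool',f.round(2),'r',np.linalg.norm(v).round(1),'bear',np.degrees(np.arctan2(v[1],v[0])).round(1),'toolx',b.round(1),'w',s['width'].round(1),'grip',round(s['gripper_force'],1),'mom',(M.T@s['moment']).round(2),'j',s['joints'].round(2))
E
python3 -m jog '{"linear":[[-0.1,3.1,0],[-0.4,6.3,0],[-1,9.4,0],[-1.7,12.4,0],[-2.7,15.4,0],[-3.9,18.3,0],[-5.3,21.1,0],[-6.8,23.8,0],[-8.6,26.5,0],[-10.5,28.9,0]],"dr":[[0,0,4],[0,0,8],[0,0,12],[0,0,16],[0,0,20],[0,0,24],[0,0,28],[0,0,32],[0,0,36],[0,0,40]]}' >/dev/null; python3 st.py
```

```text
Traceback (most recent call last):
  File "st.py", line 6, in <module>
    print('Ftool',f.round(2),'r',np.linalg.norm(v).round(1),'bear',np.degrees(np.arctan2(v[1],v[0])).round(1),'toolx',b.round(1),'w',s['width'].round(1),'grip',round(s['gripper_force'],1),'mom',(M.T@s['moment']).round(2),'j',s['joints'].round(2))
                                                                                                                                     ^^^^^^^^^^^^^^^^
AttributeError: 'float' object has no attribute 'round'
```

```bash
sed -i "s/s\['width'\].round(1)/round(s['width'],1)/" st.py; python3 st.py
```

```text
Ftool [ 1.16 -3.2  -0.08] r 45.7 bear 111.3 toolx 108.9 w 23.0 grip 1.3 mom [0.36 0.24 0.1 ] j [ 0.19  0.56  1.39  0.    1.2  -0.14]
```

```bash
python3 -m jog '{"linear":[[0,1.6,0],[-0.1,3.1,0],[-0.2,4.7,0],[-0.4,6.3,0],[-0.7,7.8,0]],"dr":[[0,0,2],[0,0,4],[0,0,6],[0,0,8],[0,0,10]]}' >/dev/null; python3 st.py
python3 -m jog '{"linear":[[0,1.6,0],[-0.1,3.1,0],[-0.2,4.7,0],[-0.4,6.3,0],[-0.7,7.8,0]],"dr":[[0,0,2],[0,0,4],[0,0,6],[0,0,8],[0,0,10]]}' >/dev/null; python3 st.py
```

```text
Ftool [ 1.45 -2.04 -0.1 ] r 45.4 bear 101.5 toolx 99.0 w 23.2 grip 1.2 mom [0.43 0.29 0.  ] j [0.19 0.57 1.37 0.   1.21 0.04]
Ftool [ 2.46 -3.29 -0.54] r 45.3 bear 91.7 toolx 89.0 w 23.3 grip 1.8 mom [0.54 0.39 0.03] j [0.19 0.58 1.34 0.   1.22 0.21]
```

```bash
python3 -m jog '{"linear":[[0,1.2,0],[-0.1,2.4,0],[-0.1,3.5,0],[-0.2,4.7,0]],"dr":[[0,0,1.5],[0,0,3],[0,0,4.5],[0,0,6]]}' >/dev/null; python3 st.py
python3 -m jog '{"linear":[[0,1.2,0],[-0.1,2.4,0],[-0.1,3.5,0],[-0.2,4.7,0]],"dr":[[0,0,1.5],[0,0,3],[0,0,4.5],[0,0,6]]}' >/dev/null; python3 st.py
```

```text
Ftool [ 2.96 -3.5  -0.34] r 45.2 bear 85.9 toolx 83.0 w 22.9 grip 2.0 mom [0.72 0.38 0.04] j [0.19 0.59 1.33 0.   1.22 0.31]
Ftool [ 3.22 -4.54 -0.25] r 45.2 bear 80.0 toolx 77.0 w 23.5 grip 2.3 mom [0.66 0.57 0.02] j [0.19 0.59 1.32 0.   1.23 0.41]
```

```bash
python3 -m jog '{"linear":[[0,0.8,0],[-0.1,1.6,0],[-0.1,2.4,0],[-0.1,3.1,0]],"dr":[[0,0,1],[0,0,2],[0,0,3],[0,0,4]]}' >/dev/null; python3 st.py
python3 -m jog '{"linear":[[0,0.8,0],[-0.1,1.6,0],[-0.1,2.4,0],[-0.1,3.1,0]],"dr":[[0,0,1],[0,0,2],[0,0,3],[0,0,4]]}' >/dev/null; python3 st.py
```

```text
Ftool [ 3.78 -4.78 -0.16] r 45.1 bear 76.1 toolx 73.1 w 23.1 grip 2.3 mom [0.73 0.49 0.05] j [0.18 0.6  1.31 0.   1.23 0.48]
Ftool [ 2.83 -4.92 -0.17] r 45.0 bear 72.2 toolx 69.1 w 23.2 grip 2.6 mom [0.84 0.55 0.02] j [0.18 0.6  1.3  0.   1.24 0.55]
```

```bash
for i in 1; do python3 -m jog '{"linear":[[0,0.8,0],[-0.1,1.6,0],[-0.1,2.4,0],[-0.1,3.1,0]],"dr":[[0,0,1],[0,0,2],[0,0,3],[0,0,4]]}' >/dev/null; python3 st.py; done
python3 -m jog '{"linear":[[0,0.8,0],[-0.1,1.6,0],[-0.1,2.4,0],[-0.1,3.1,0]],"dr":[[0,0,1],[0,0,2],[0,0,3],[0,0,4]]}' >/dev/null; python3 st.py
python3 -c "
from h import *
import cv2
for n in('scene','top'):
    im=robot.grab_frame(n)[...,::-1]; cv2.imwrite(f'pics/{n}8.png',im)
im=cv2.imread('pics/scene8.png');cv2.imwrite('pics/c8.png',cv2.resize(im[195:265,310:390],(800,600)[:2] and (685,600),interpolation=cv2.INTER_CUBIC))"
```

```text
Ftool [ 2.55 -4.86 -0.6 ] r 45.0 bear 68.3 toolx 65.1 w 23.0 grip 2.7 mom [0.86 0.58 0.08] j [0.18 0.61 1.3  0.   1.24 0.61]
Ftool [ 3.93 -5.68 -0.33] r 44.9 bear 64.3 toolx 61.1 w 23.1 grip 2.8 mom [0.85 0.63 0.05] j [0.18 0.61 1.29 0.   1.24 0.68]
```

View pics/c8.png

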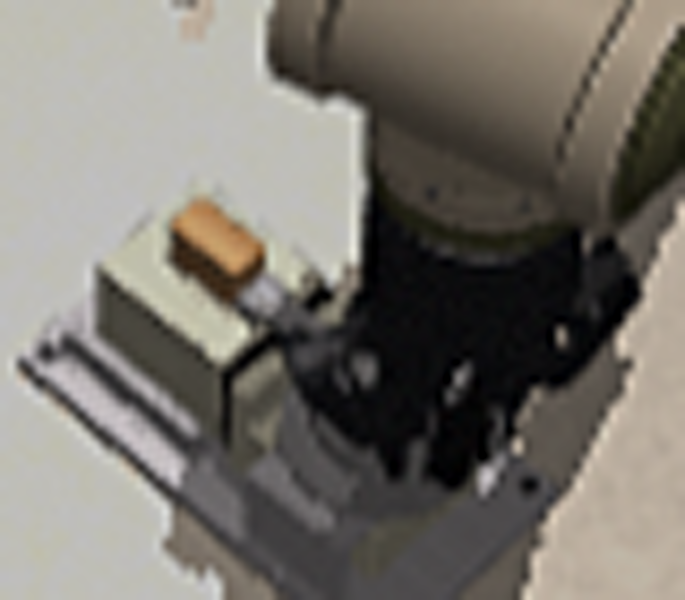

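The block's front edge at crop (222,365) now stands next to the black seal at (228,380), and the post is inside the fingers. Continue, computing torque about the axis.

```bash
cat > st.py <<'E'
from h import *
A=np.array([556.3,182.2]);T=[];Fs=[]
for i in range(4):
    if i: robot.grab_frame("scene")
    s=robot.observe();M=R.from_rotvec(s['ee_rot']).as_matrix();f=s['contact_force']
    c=s['eef_pos']-M[:,1]*s['width']/2          # contact on the pushing pad
    d=c[:2]-A; T.append(d[0]*f[1]-d[1]*f[0]); Fs.append(M.T@f)
p=(s['eef_pos']-M[:,1]*(s['width']/2-8))[:2]-A
b=np.degrees(np.arctan2(p[1],p[0]))
print('torque',np.round(T,0),'mean',np.mean(T).round(0),'F',np.mean(Fs,0).round(2),'post r',np.linalg.norm(p).round(1),'cam',(2-np.radians(b-88.2)).round(2),'j6',s['joints'][5].round(2),'t',s['clock'])
E
python3 st.py
python3 -m jog '{"linear":[[0,0.8,0],[-0.1,1.6,0],[-0.1,2.4,0],[-0.1,3.1,0]],"dr":[[0,0,1],[0,0,2],[0,0,3],[0,0,4]]}' >/dev/null; python3 st.py
```

```text
torque [183. 184. 152. 194.] mean 178.0 F [ 3.65 -5.1   1.05] post r 45.2 cam 2.34 j6 0.68 t 16.2833
torque [202. 204. 200. 148.] mean 188.0 F [ 4.64 -5.66 -0.  ] post r 45.2 cam 2.41 j6 0.75 t 16.7667
```

```bash
python3 -m jog '{"linear":[[0.3,0.8,0],[0.5,1.6,0],[0.8,2.4,0],[0.9,3.1,0]],"dr":[[0,0,1],[0,0,2],[0,0,3],[0,0,4]]}' >/dev/null; python3 st.py
python3 -m jog '{"linear":[[0.1,0.8,0],[0.2,1.6,0],[0.2,2.4,0],[0.2,3.1,0]],"dr":[[0,0,1],[0,0,2],[0,0,3],[0,0,4]]}' >/dev/null; python3 st.py
```

```text
torque [227. 217. 211. 256.] mean 228.0 F [ 0.28 -5.15 -0.59] post r 45.5 cam 2.48 j6 0.81 t 17.25
torque [265. 206. 250. 233.] mean 239.0 F [-0.08 -5.26 -0.43] post r 45.6 cam 2.55 j6 0.88 t 17.7333
```

```bash
python3 -m jog '{"linear":[[0,0.8,0],[0,1.6,0],[0,2.4,0],[0,3.1,0]],"dr":[[0,0,1],[0,0,2],[0,0,3],[0,0,4]]}' >/dev/null; python3 st.py
python3 -m jog '{"linear":[[0,0.8,0],[0,1.6,0],[0,2.4,0],[0,3.1,0]],"dr":[[0,0,1],[0,0,2],[0,0,3],[0,0,4]]}' >/dev/null; python3 st.py
```

```text
torque [296. 246. 211. 309.] mean 266.0 F [ 0.   -5.87 -0.71] post r 45.6 cam 2.62 j6 0.95 t 18.2167
torque [337. 298. 251. 250.] mean 284.0 F [-0.32 -6.17 -0.49] post r 45.6 cam 2.69 j6 1.01 t 18.7
```

The first reading of each set, taken while moving, climbs 202 → 337 N·mm at the slope a seal should give. It is now close to 370 at 2.7 rad. One last 2° nudge, then check.

```bash
python3 -m jog '{"linear":[[0,0.8,0],[0,1.6,0]],"dr":[[0,0,1],[0,0,2]]}'; python3 st.py
```

```text
clock: 18.87
eef_pos: [589.7, 212.8, 175.4]
ee_rot: [-2.959, -1.05, 0.002]
contact_force: [-5.5, 6.1, 0.6]
width: 23.1
gripper_force: 3.5
torque [377. 293. 287. 277.] mean 309.0 F [ 0.22 -6.89 -0.47] post r 45.7 cam 2.72 j6 1.04 t 19.0167
```

Firm: 8.2 N, 0.377 N·m while moving. Back off the pad, lift away and check.

```bash
python3 -m jog '{"linear":[[0,-1,0],[0,-2,0],[0,-3.5,0],[0,-3.5,0],[0,-3.5,0]],"dr":[[0,0,0],[0,0,0],[0,0,0],[0,0,0],[0,0,0]]}' 
python3 -m jog '{"linear":[[0,0,0],[0,0,-10],[0,0,-35],[0,0,-70],[0,0,-100],[0,0,-110],[0,0,-110]],"dr":[[0,0,0],[0,0,0],[0,0,0],[0,0,0],[0,0,0],[0,0,0],[0,0,0]]}' 0.4
python3 - <<'E'
from h import *
np.set_printoptions(precision=1,suppress=True)
im=robot.grab_frame("scene")[...,::-1]; cv2.imwrite("pics/scene9.png",im)
a=cv2.imread("pics/scene0.png").astype(int); d=np.abs(im.astype(int)-a).max(2)
for n,p in dict(plate=(227,213),pink=(223,172),brown=(397,314),spare=(267,241),brush=(269,132),cup=(351,304),scraper=(442,267),green=(335,178)).items():
    print(n,np.median(d[p[1]-8:p[1]+9,p[0]-8:p[0]+9]),(d[p[1]-8:p[1]+9,p[0]-8:p[0]+9]>60).sum())
g=im.max(2); m=(g<45); m[:205]=0;m[265:]=0;m[:,:320]=0;m[:,400:]=0
n,l,st,c=cv2.connectedComponentsWithStats(m.astype(np.uint8))
for i in range(1,n):
    if st[i,4]>8: print(st[i],c[i],plane("scene",c[i],112))
h=cv2.cvtColor(im,cv2.COLOR_BGR2HSV);o=(h[...,0]>5)&(h[...,0]<25)&(h[...,1]>90)
print("rib",cen(im,o,(318,205,35,30)))
E
```

```text
clock: 19.43
eef_pos: [588.5, 214.5, 175.7]
ee_rot: [2.96, 1.051, 0.001]
contact_force: [-0.6, -0.4, -0.3]
width: 23.2
gripper_force: 0.0
clock: 20.02
eef_pos: [588.8, 214.7, 289.3]
ee_rot: [2.959, 1.05, 0.01]
contact_force: [-0.1, 0.1, -0.5]
width: 34.0
gripper_force: 0.0
plate 4.0 0
pink 3.0 0
brown 4.0 0
spare 4.0 0
brush 4.0 0
cup 3.0 0
scraper 3.0 0
green 6.0 26
[339 205  47  26 686] [361.7 213.7] [473.8 143. ]
[336 234   7  13  17] [337.6 239. ] [604.1 148.8]
[355 243   6  11  52] [357.7 248. ] [587.2 217.7]
rib ((335.46835443037975, 223.81012658227849), 79)
```

```bash
python3 -c "
from bench import robot
print(robot.finish_job())"
```

```text
the job is handed in; nothing more can be done
None
```

The front half is set on the stand and released. The cam was swung to about 2.7 rad, ending at a firm push of 8.2 N (0.377 N·m), and left locked with the arm clear. The job was handed in at about 20 s; the final picture shows the bystanders unmoved, except that pixels changed at the green look-alike, probably a shadow, which I did not check further.

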